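# Fit the lift-out tray into the drive enclosure and bolt it

## Robot

A 6-joint arm with a two-finger parallel gripper is mounted at the origin on the work surface. World frame = base frame: x ahead of the robot, y to its left, z up, the work surface at z = 0. Lengths are in mm, angles in degrees, forces in N, time in s.
With the tool pointing down it reaches from about 300 to 850 mm from the base axis. Payload 4.2 kg.
Tool frame: the origin (TCP) lies at the very end of the fingers, on their centre line; the grasp point (between the pads) lies 19 mm behind it; z points along the fingers, y is the line along which they close (so a half turn about z gives the same grasp; the last joint's range is limited). The gripper opens to 91 mm and grips with 3 to 60 N. Pads are 32 mm wide; open, the fingers measure 118 mm over their backs; the gripper's body (76 mm by 178 mm) begins 60 mm behind the grasp point.
Start: joints at [66.807, 18.312, 89.639, -0, 72.044, -1.146], TCP at [215.843, 532.968, 213.976] pointing down, gripper open.
Joint ranges: [-177.97, 177.97], [-48.28, 115.42], [12.27, 149.76], [-77.06, 257.06], [2.81, 150.46], [-146.56, 146.56]. Speed limits (degrees/s): [147.25, 147.25, 180, 180, 180, 180].

## Interface

Orientations are given as [roll, pitch, yaw] about the fixed x, y, z axes, in that order (R = Rz(yaw) Ry(pitch) Rx(roll)).
In Python, from workcell import * gives the robot as it stands.
- The arm moves only by the tool move_arm, never from a script. Its argument "motion" is a list of rows, each a list of 3 entries, a list of its own where there are three numbers: the finger opening in mm, from 0 to 91.2, then the shift along the world's x, y, z in units of 25 mm (1.0 is 25 mm), then the turn, a rotation vector about the world's x, y, z in units of 4 degrees (1.0 is 4 degrees). In form: [[grip, [x, y, z], [ax, ay, az]], ...]. A call has 1 to 20 rows; each row shifts and turns the commanded pose from where the row before left it; what a row does not reach is not made up. A row lasts 1/12 s, in which the tool goes at most 41.7 mm and 7.16 degrees, less where a joint would pass 70% of its speed; a pose out of reach is approached as far as the arm can. A call with a number of a shift or a turn outside -1 to 1 is refused whole. A call with a gripper value outside its range is refused whole. The fingers move at their own pace and stop on an object; "grip_force" is the grip in N (left out, the last holds). Time passes only in rows, so rows that do not move let the fingers close. It gives the time, the measured TCP pose, the force, the opening and the grip force at its end, in the units of the state.
- state(): the state, without advancing time (a new reading comes with each control period).
- grab_frame(name): name is "side" or "top"; returns the picture (384x512x3 uint8, blue, green, red); there is no depth.
- camera_info(name): a dict with "fx", "fy", "cx", "cy" (pixels), "rvec" (rotation vector, rad) and "tvec" (3), from world to camera coordinates, as OpenCV has them. Camera axes: x right, y down, z forward; pixel columns grow to the right and rows downward; lengths in mm; the calibration is good to about 2 mm. A picture is of the moment at which its call begins. camera_info takes no time and is no camera call.
- job_done(): hands the job in; it is judged then, once.
The state is a dict: "time_s": time; "qpos": joint angles; "qvel": joint speeds; "effort": joint torques, N m; "ee_pos": TCP position; "ee_rot": TCP orientation; "force": force on the tool from outside, world axes, zero at the start; "torque": the same for the moment, N m; "gripper_width": finger opening in mm; "gripper_force": force on a finger pad.
Only numpy, scipy, OpenCV 4.12 (cv2) and the standard library are available. Lean on these libraries where they do the work, as an engineer would, in place of code of your own. Each camera call takes 0.05 s, during which the arm holds its last target. There are 200 camera calls.

## Task

Take the steel tray off the sloping cradle and fit it into the open bay of the drive enclosure: it is longer than the opening, so tilt it through end first, then bring it level and lower it gently, without dropping it, until it lies flat, handle up, on the two ledges inside. Then push the bolt's knob on the enclosure roof fully towards the bay so that the tray is locked in, and let go. Leave the other things on the table where they are.

Things in the scene. Friction and masses are not known exactly. Their poses are not given: they have to be found in the camera images.
- tray: Loose flat steel plate, 140 x 100 x 6 mm, 0.25 to 0.5 kg, with a black bridge handle on top. Origin: centre of the plate's underside; x along the 140 mm length, y along the width, z out of the handle's side. The handle is nearer the +x end. At the start it lies on the cradle, tilted 32 degrees about its y, its -x end low.
- tray_grip (a point): Middle of the handle's grip bar, at x = +12, y = 0, z = +50 mm in the tray's frame; axes as the tray's. The bar runs along the tray's x: 40 mm long, 14 mm thick (y), 20 mm tall (40 to 60 mm above the tray's underside). Two posts, 8 mm long and 14 mm thick, stand under its ends.
- cradle: Fixed black stand, about 150 x 84 mm, whose deck slopes at 32 degrees, low end to the stand's -x, with a 10 mm toe at the low end against which the tray rests. Origin: on the table under its middle; x level, towards the high end, z up. Its highest point is about 105 mm above the table.
- enclosure: Fixed sheet-steel drive enclosure, 190 mm (x) by 205 mm (y, from -75 to +130 mm) by 112 mm tall, open at the top, black front at -x. Origin: on the table under the centre of its bay; x along the bay, y towards the bolt, z up. Below the roof the bay has upright walls, 150 mm apart along x and 112 mm along y, centred on the origin.
- opening (a point): Centre of the opening in the enclosure's roof, 112 mm above the table; axes as the enclosure's. Opening 116 mm (x) by 112 mm (y), roof 3 mm thick. The roof overhangs the bay by 17 mm at each x end. The tray passes only when tilted over 21 degrees about its width, low end pushed under the roof first (at 30 degrees about 4 mm to spare at each end). The end farther from the handle should lead.
- seat (a point): Centre of the bay at the height of the ledge tops, 25 mm above the table (84 mm below the roof's underside); axes as the enclosure's. An 18 mm wide ledge runs across each x end of the bay (57 to 75 mm from here), open between. The seated tray's origin lies here, its x along the bay's x, either way round, with 5 mm play along x, 6 mm along y.
- bay_bolt (a joint): Sliding bolt of the enclosure, in m: near 0 = drawn back, 0.028 = fully home, at its end stop. It slides along the enclosure's -y, towards the bay, against about 3 N of friction and stays where it is left. When home, its tongue reaches about 16 mm over the edge of the seated tray, 3 mm above it; it strikes a tray that is not down.
- bolt_knob (a point): Centre of the top of the bolt's dark steel knob, which slides on the enclosure's roof beside the opening: a block 34 mm (x) by 14 mm (y) by 24 mm tall, its top 26 mm above the roof, 138 mm above the table. Drawn back it is at y = +112 mm in the enclosure's frame, home at y = +84 mm. Axes as the enclosure's.
- mug: Bystander: white mug, 76 mm across, 90 mm tall. Origin: centre of its underside.
- adapter: Bystander: black plug adapter, 62 x 42 x 28 mm with two prongs. Origin: centre of its underside.
- screwdriver: Bystander: screwdriver, 170 mm long, lying on the table.
- bracket: Bystander: steel angle bracket, 110 mm long, 26 mm tall. Origin: on the table under its middle.
- bowl: Bystander: white bowl, 120 mm across, 60 mm tall. Origin: centre of its underside.
- glass: Bystander: drinking glass, 70 mm across, 120 mm tall. Origin: centre of its underside.
- old_drive: Bystander: aluminium hard drive, 147 x 102 x 26 mm, lying flat. Origin: centre of its underside.
Mind the look-alikes: they are no part of the job. Leave any orange or purple look-alike of the tray alone.

How it is judged (in metres and radians):
On the way, in this order (a step that is already met when the one before it is completed fails the run):
1. the tray lies flat and at rest on both ledges of the bay while the bolt is still back (z of tray in the frame of seat between -0.003 and 0.004 m and horizontal distance between tray and seat below 0.01 m and angle between tray's own z axis and vertical below 0.05 rad and angle between the x axis of tray and the x axis of seat, either way round below 0.12 rad and linear speed of tray below 0.02 m/s and value of joint bay_bolt below 0.012 m), for 0.2 s.
2. the bolt is pushed home over the tray (value of joint bay_bolt above 0.024 m), for 0.2 s.
At the end, for the whole second after the job is handed in: The tray lies at rest, handle up, on both ledges: its origin within 10 mm of the seat horizontally and 4 mm in height, level within 0.05 rad, its length along the bay within 0.12 rad; the bolt is home (more than 24 of its 28 mm) (z of tray in the frame of seat between -0.003 and 0.004 m and horizontal distance between tray and seat below 0.01 m and angle between tray's own z axis and vertical below 0.05 rad and angle between the x axis of tray and the x axis of seat, either way round below 0.12 rad and linear speed of tray below 0.02 m/s and value of joint bay_bolt above 0.024 m); the robot touches nothing.
It fails at once if the tray is dropped into the bay (moves faster than 0.4 m/s within 60 mm of its seat) (distance between tray and seat below 0.06 m and linear speed of tray above 0.4 m/s).
It fails at once if a bystander is moved by more than 30 mm (distance of any of mug, adapter, screwdriver, bracket, bowl, glass, old_drive from where it was at the start of the episode above 0.03 m).
It also fails if it takes over 58 s, if anything falls off the work surface, if the arm or the gripper's body presses on something with over 40 N, if the wrist force passes 120 N, or if a joint passes its speed limit or range.

## Working session

There is one attempt and no reset: what is moved stays moved. The work goes in short steps, Python scripts to look and compute and a tool call to move; the robot and the scene stay as the last step left them, time stands still between calls to the robot, and variables do not carry over. Pictures are saved under pics/ and viewed, at most 11 in all, crops included, and the job is handed in when it is done.

Besides the shell and the picture viewer there is one more tool, called after "Request:" in YAML: its name, and indented under it one key for each argument. move_arm: Moves the arm, as the interface text tells. Shifts and turns lie within -1 to 1; 1 stands for 25 mm of shift or 4 degrees of turn. Its arguments: {"type":"object","properties":{"motion":{"type":"array","items":{"type":"array"}},"grip_force":{"type":"number"}},"required":["motion"]}

```bash
mkdir -p pics; ls; python3 - <<'E'
from workcell import *
import cv2
for n in("side","top"):
    cv2.imwrite(f"pics/{n}0.png",cv2.resize(grab_frame(n),None,fx=1.5,fy=1.5,interpolation=cv2.INTER_CUBIC)); print(camera_info(n))
print(state())
E
```

```text
pics
{'fx': 497.78419625743254, 'fy': 497.78419625743254, 'cx': 262.9537049796319, 'cy': 192.63596140857788, 'rvec': array([ 2.1600404 , -0.80269646,  0.38131762]), 'tvec': array([-383.75012205,  318.22117879, 1227.55546483])}
{'fx': 362.4017074783168, 'fy': 362.4017074783168, 'cx': 262.29776154321996, 'cy': 189.8553880788602, 'rvec': array([ 2.02517575, -2.19804907,  0.22448914]), 'tvec': array([ 70.04027753, 554.47606098, 951.79333614])}
{'time_s': 0.1, 'qpos': array([ 6.68081444e+01,  1.83479438e+01,  8.96968468e+01, -2.25373373e-04,
        7.20445806e+01, -1.14591198e+00]), 'qvel': array([ 0.02663085, -0.09947751, -0.17895938, -0.04619619,  0.03583136,
        0.00990118]), 'effort': array([-6.72644128e-04, -4.13336241e+01, -2.32510400e+01,  7.28848530e-02,
        4.21275117e-02, -4.45685498e-05]), 'ee_pos': array([215.65572517, 532.55871808, 213.22210991]), 'ee_rot': array([-1.79910642e+02, -1.57305422e-03,  1.57954125e+02]), 'force': array([ 0.8645911 , -0.00569719,  0.90330971]), 'torque': array([-0.06722888, -0.04818617, -0.00404481]), 'gripper_force': 0.0, 'gripper_width': 91.43786289584683}
```

View pics/top0.png

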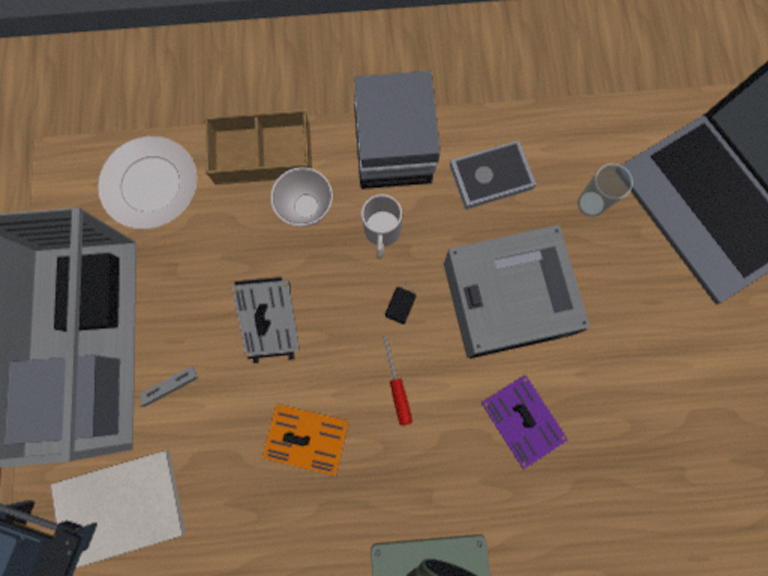

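View pics/side0.png

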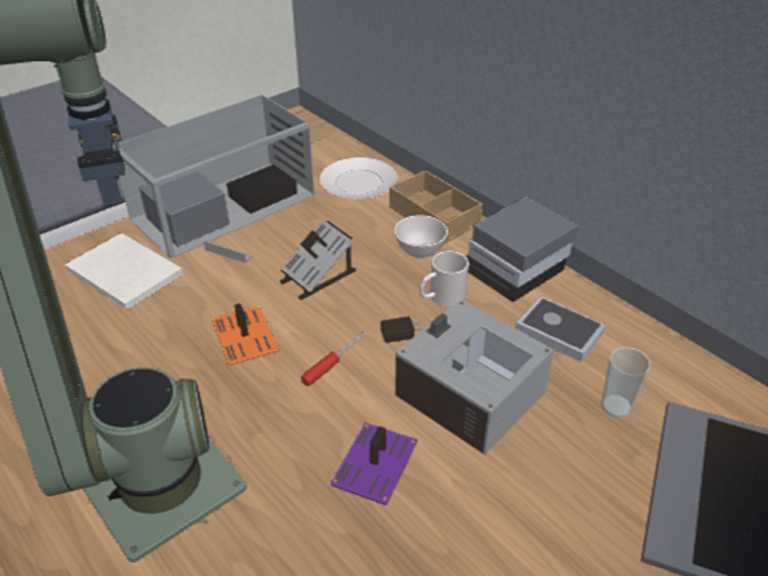

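Candidates for the tray (top view pixels): grey plate on the black cradle (265,320), orange plate (305,440) and purple plate (525,422). The grey one is the steel tray, since it is tilted on a cradle; the other two are the look-alikes. The enclosure is at (515,290), and its knob at (473,296) faces the tray. I'll confirm with enlarged crops.

```bash
python3 - <<'E'
import cv2, numpy as np
from workcell import *
t=grab_frame("top"); s=grab_frame("side")
cv2.imwrite("pics/t.png",t);cv2.imwrite("pics/s.png",s)
def c(im,x,y,w,h,k): return cv2.resize(im[y:y+h,x:x+w],None,fx=k,fy=k,interpolation=cv2.INTER_CUBIC)
# tray: top crop origin (145,175), side crop origin (180,140), x6
cv2.imwrite("pics/tray.png",np.hstack([c(t,145,175,65,75,6),c(s,180,140,65,75,6)]))
# enclosure: top crop origin(290,145), side origin(257,195), x4
cv2.imwrite("pics/enc.png",np.hstack([c(t,290,145,105,110,3.8),c(s,260,195,105,110,3.8)]))
E
```

```text
(no output)
```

View pics/tray.png

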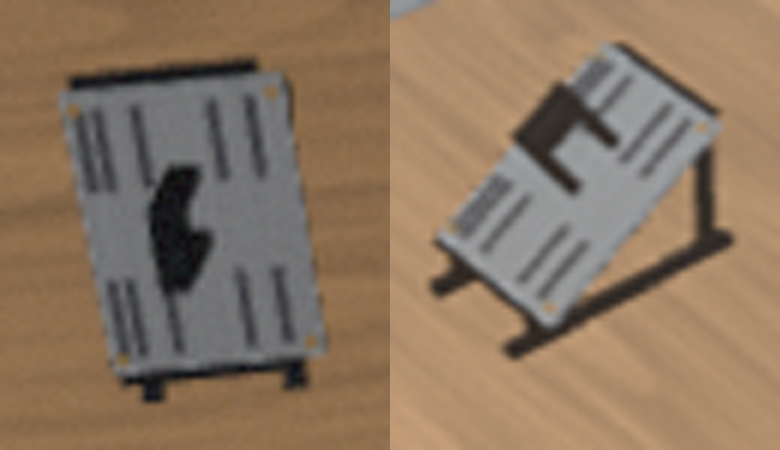

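View pics/enc.png

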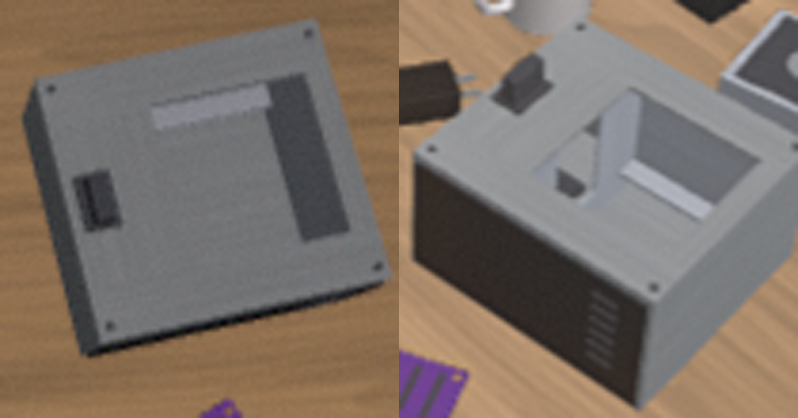

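Tray crop: the steel plate has its low end, with toe and feet, at the bottom of the top view (nearest the robot) and its handle towards the high end. Confirmed, it is the right one. Enclosure crop: black front at bottom, knob at left (97,200), bay open with ledges visible. Next I fit both poses.

```bash
cat > h.py <<'E'
import cv2, numpy as np
from workcell import *
from scipy.optimize import least_squares
from scipy.spatial.transform import Rotation as R
CI={n:camera_info(n) for n in("top","side")}
def proj(n,P):
    c=CI[n];K=np.array([[c["fx"],0,c["cx"]],[0,c["fy"],c["cy"]],[0,0,1]])
    return cv2.projectPoints(np.asarray(P,float).reshape(-1,3),c["rvec"],c["tvec"],K,None)[0].reshape(-1,2)
def fit(obs,tilt,p0,zfix=None):
    def pose(p): return R.from_euler('ZY',[p[3],-tilt],degrees=True),np.array([p[0],p[1],p[2] if zfix is None else zfix])
    def f(p):
        r,t=pose(p); return np.concatenate([(proj(n,r.apply(P)+t)-q).ravel() for n,P,q in obs])
    s=least_squares(f,p0,loss='soft_l1'); return s.x,s.fun.reshape(-1,2).round(1)
E
cat > fit.py <<'E'
from h import *
k=lambda a,o,x0,s:(np.array(a,float)-[x0,0])/s+o
P=[[70,50,6],[70,-50,6],[-70,-50,6],[-70,50,6]]
ot=k([(62,95),(287,75),(325,350),(117,375)],(145,175),0,6); os_=k([(608,45),(718,117),(550,322),(442,238)],(180,140),390,6)
x,f=fit([("top",P,ot),("side",P,os_)],32,[400,400,50,0]);print(x.round(1));print(f.tolist())
r=R.from_euler('ZY',[x[3],-32],degrees=True);print("grip",r.apply([12,0,50])+x[:3])
P1=[[95,130,112],[95,-75,112],[-95,-75,112],[-95,130,112],[58,-56,112],[-58,-56,112]]
o1=k([(37,80),(314,20),(388,280),(95,345),(305,73),(350,231)],(290,145),0,3.8)
P2=[[95,130,112],[-95,130,112],[-95,-75,112],[58,56,112],[58,-56,112],[-58,56,112]]
o2=k([(579,20),(415,150),(650,302),(632,88),(762,160),(533,178)],(260,195),399,3.8)
x,f=fit([("top",P1,o1),("side",P2,o2)],0,[450,0,0,0],0);print(x.round(1));print(f.tolist())
E
python3 fit.py
```

```text
[516.2 259.6  56.9   0.7]
[[-0.1, -0.4], [-0.2, -0.6], [0.9, 0.3], [-0.0, -0.5], [-0.7, -0.8], [0.3, 1.0], [-0.3, 0.7], [-0.9, -0.3]]
grip [499.89552756 259.35492702 105.66359677]
[ 528.  -220.5   -0.     7.5]
[[-0.3, -0.6], [1.0, -0.4], [1.5, -0.2], [1.6, -0.5], [0.2, 0.1], [0.5, 0.4], [-0.1, -1.4], [-1.3, -0.3], [0.4, 0.1], [-0.8, -0.7], [-0.4, -0.0], [-1.5, -1.6]]
```

Request:
move_arm:
  motion:
    - [60,[0,-1,0],[0,0,0.945]]
    - [60,[0,-1,0],[0,0,0.945]]
    - [60,[0,-1,0],[0,0,0.945]]
    - [60,[0,-1,0],[0,0,0.945]]
    - [60,[0,-1,0],[0,0,0.945]]
    - [60,[0,-1,0],[0,0,0.945]]
    - [60,[1,-0.49,-0.25],[0,-0.8,0]]
    - [60,[1,-0.49,-0.25],[0,-0.8,0]]
    - [60,[1,-0.49,-0.25],[0,-0.8,0]]
    - [60,[1,-0.49,-0.25],[0,-0.8,0]]
    - [60,[1,-0.49,-0.25],[0,-0.8,0]]
    - [60,[1,-0.49,-0.25],[0,-0.8,0]]
    - [60,[1,-0.49,-0.25],[0,-0.8,0]]
    - [60,[1,-0.49,-0.25],[0,-0.8,0]]
    - [60,[1,-0.49,-0.25],[0,-0.8,0]]
    - [60,[1,-0.49,-0.25],[0,-0.8,0]]
    - [60,[0,0,0],[0,0,0]]
    - [60,[0,0,0],[0,0,0]]

```text
time_s: 1.7
ee_pos: [465.6, 259.5, 150.6]
ee_rot: [-179.5, 31.9, -179.3]
force: [0.3, 0.6, 0.6]
gripper_width: 60.3
gripper_force: 0.0
```

```bash
python3 - <<'E'
from h import *
s=state();t=s["ee_pos"];q=R.from_euler('xyz',s["ee_rot"],degrees=True)
rt=R.from_euler('ZY',[.7,-32],degrees=True);T=np.array([516.2,259.6,56.9])
print("tcp in tray",rt.inv().apply(t-T), "to go",rt.apply([12,0,31])+T-t)
im={n:grab_frame(n) for n in("top","side")}
o={}
bar=[[a,b,60] for a in(-8,32) for b in(-7,7)]
for n,(x,y) in {"top":(145,160),"side":(170,105)}.items():
    c=cv2.resize(im[n][y:y+95,x:x+80],None,fx=5,fy=5,interpolation=cv2.INTER_CUBIC)
    for p in proj(n,rt.apply(bar)+T): cv2.circle(c,tuple(((p-[x,y])*5+2).astype(int)),2,(0,0,255),-1)
    for p in proj(n,[t,t+q.apply([0,0,70])]): cv2.circle(c,tuple(((p-[x,y])*5+2).astype(int)),3,(0,255,0),1)
    o[n]=c
cv2.imwrite("pics/pre.png",np.hstack([o["top"],o["side"]]))
E
```

```text
tcp in tray [  6.71566448   0.53340058 106.27090671] to go [ 4.43720795e+01  8.69379933e-03 -6.10330779e+01]
```

View pics/pre.png

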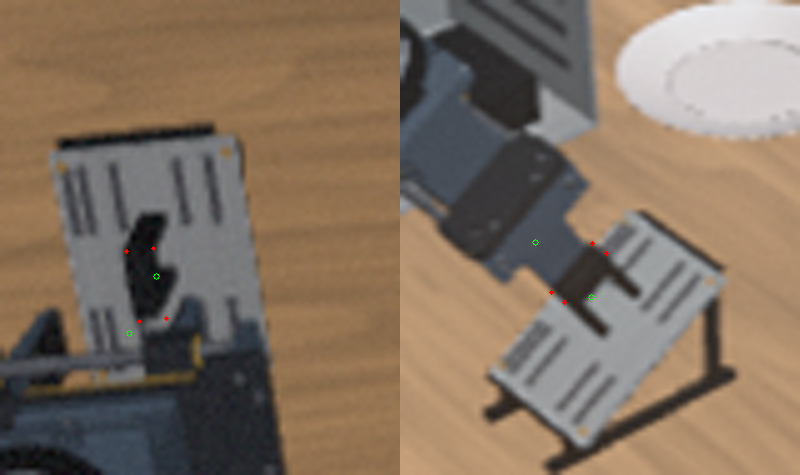

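The predicted bar corners (red) lie on the handle in both views, so I descend and grip.

Request:
move_arm:
  motion:
    - [60,[0.296,0,-0.407],[0,0,0]]
    - [60,[0.296,0,-0.407],[0,0,0]]
    - [60,[0.296,0,-0.407],[0,0,0]]
    - [60,[0.296,0,-0.407],[0,0,0]]
    - [60,[0.296,0,-0.407],[0,0,0]]
    - [60,[0.296,0,-0.407],[0,0,0]]
    - [60,[0,0,0],[0,0,0]]
    - [8,[0,0,0],[0,0,0]]
    - [8,[0,0,0],[0,0,0]]
    - [8,[0,0,0],[0,0,0]]
    - [8,[0,0,0],[0,0,0]]
    - [8,[0,0,0],[0,0,0]]
    - [8,[0,0,0],[0,0,0]]
    - [8,[0,0,0],[0,0,0]]
    - [8,[0,0,0],[0,0,0]]
  grip_force: 45

```text
time_s: 3.05
ee_pos: [510.2, 260.5, 90.7]
ee_rot: [-179.6, 32.0, -179.3]
force: [-2.4, -1.0, 2.5]
gripper_width: 14.0
gripper_force: 45.0
```

Request:
move_arm:
  motion:
    - [8,[0,0,0.3],[0,0,0]]
    - [8,[0,0,0.5],[0,0,0]]
    - [8,[0,0,1],[0,0,0]]
    - [8,[0,0,1],[0,0,0]]
    - [8,[0,0,1],[0,0,0]]
    - [8,[0,0,1],[0,0,0]]
    - [8,[0,0,1],[0,0,0]]
    - [8,[0,0,0.8],[0,0,0]]
    - [8,[0,0,0.4],[0,0,0]]
    - [8,[0,0,0],[0,0,0]]
    - [8,[0,0,0],[0,0,0]]

```text
time_s: 3.97
ee_pos: [509.5, 260.0, 264.1]
ee_rot: [-179.5, 31.9, -179.3]
force: [-0.2, -0.0, -3.5]
gripper_width: 13.6
gripper_force: 45.0
```

```bash
cat > clr.py <<'E'
import numpy as np
# 2D (x,z) clearance of tray+tool in enclosure frame; origin o=(x,z), tilt th (+x end up)
def pts(x,z,th):
    c,s=np.cos(np.radians(th)),np.sin(np.radians(th))
    segs=[(-70,0,70,0),(-70,6,70,6),(-70,0,-70,6),(70,0,70,6),(-8,6,-8,60),(32,6,32,60),(-26,110,50,110),(-26,110,-26,200),(50,110,50,200)]
    out=[]
    for a,b,d,e in segs:
        t=np.linspace(0,1,60);u=a+(d-a)*t;v=b+(e-b)*t;out.append(np.c_[x+u*c-v*s,z+u*s+v*c])
    return np.vstack(out)
OBS=[(-95,-58,109,112),(58,95,109,112),(-95,-75,0,112),(75,95,0,112),(-75,-57,0,25),(57,75,0,25)]
def clr(x,z,th):
    p=pts(x,z,th);m=1e9
    for a,b,c,d in OBS:
        dx=np.maximum(a-p[:,0],p[:,0]-b);dz=np.maximum(c-p[:,1],p[:,1]-d)
        o=np.hypot(np.maximum(dx,0),np.maximum(dz,0));o=np.where((dx<0)&(dz<0),np.maximum(dx,dz),o);m=min(m,o.min())
    return m
if __name__=="__main__":
    xs=np.arange(-40,41,1.)
    for th in(32,36,38,40):
        print(th,[(z,*max((round(clr(x,z,th),1),x) for x in xs)) for z in range(165,45,-8)])
    for th in(30,24,18,12,6):
        print(th,[(z,*max((round(clr(x,z,th),1),x) for x in xs)) for z in range(72,30,-6)])
E
python3 clr.py
```

```text
32 [(165, np.float64(41.2), np.float64(40.0)), (157, np.float64(37.8), np.float64(40.0)), (149, np.float64(35.8), np.float64(40.0)), (141, np.float64(34.5), np.float64(39.0)), (133, np.float64(30.5), np.float64(34.0)), (125, np.float64(27.5), np.float64(27.0)), (117, np.float64(26.4), np.float64(16.0)), (109, np.float64(22.5), np.float64(10.0)), (101, np.float64(18.3), np.float64(6.0)), (93, np.float64(13.6), np.float64(2.0)), (85, np.float64(9.5), np.float64(-3.0)), (77, np.float64(5.5), np.float64(-7.0)), (69, np.float64(5.5), np.float64(-6.0)), (61, np.float64(5.6), np.float64(10.0)), (53, np.float64(4.6), np.float64(11.0))]
36 [(165, np.float64(41.4), np.float64(40.0)), (157, np.float64(38.8), np.float64(40.0)), (149, np.float64(37.8), np.float64(40.0)), (141, np.float64(35.2), np.float64(38.0)), (133, np.float64(32.3), np.float64(32.0)), (125, np.float64(29.9), np.float64(25.0)), (117, np.float64(29.3), np.float64(15.0)), (109, np.float64(25.2), np.float64(11.0)), (101, np.float64(21.1), np.float64(7.0)), (93, np.float64(17.0), np.float64(3.0)), (85, np.float64(12.9), np.float64
[... 2173 characters left out ...]
4(1.0)), (48, np.float64(1.4), np.float64(7.0)), (42, np.float64(-1.5), np.float64(9.0)), (36, np.float64(-1.6), np.float64(10.0))]
12 [(72, np.float64(5.5), np.float64(1.0)), (66, np.float64(5.5), np.float64(1.0)), (60, np.float64(5.5), np.float64(1.0)), (54, np.float64(5.5), np.float64(1.0)), (48, np.float64(5.5), np.float64(1.0)), (42, np.float64(2.4), np.float64(4.0)), (36, np.float64(-2.6), np.float64(-7.0))]
6 [(72, np.float64(4.8), np.float64(0.0)), (66, np.float64(4.8), np.float64(0.0)), (60, np.float64(4.8), np.float64(0.0)), (54, np.float64(4.8), np.float64(0.0)), (48, np.float64(4.8), np.float64(0.0)), (42, np.float64(4.8), np.float64(0.0)), (36, np.float64(3.7), np.float64(1.0))]
```

Request:
move_arm:
  motion:
    - [8,[0.05,-0.4,0],[0,0,0.17]]
    - [8,[0.09,-0.95,0],[0,0,0.17]]
    - [8,[0.09,-0.98,0],[0,0,0.17]]
    - [8,[0.09,-1,0],[0,0,0.17]]
    - [8,[0.09,-1,0],[0,0,0.17]]
    - [8,[0.09,-1,0],[0,0,0.17]]
    - [8,[0.09,-1,0],[0,0,0.17]]
    - [8,[0.09,-1,0],[0,0,0.17]]
    - [8,[0.09,-1,0],[0,0,0.17]]
    - [8,[0.09,-1,0],[0,0,0.17]]
    - [8,[0.09,-1,0],[0.0133,-0.102,0]]
    - [8,[0.09,-1,0],[0.0133,-0.102,0]]
    - [8,[0.09,-1,0],[0.0133,-0.102,0]]
    - [8,[0.09,-1,0],[0.0133,-0.102,0]]
    - [8,[0.09,-1,0],[0.0133,-0.102,0]]
    - [8,[0.09,-1,0],[0.0133,-0.102,0]]
    - [8,[0.09,-1,0],[0.0133,-0.102,0]]
    - [8,[0.09,-1,0],[0.0133,-0.102,0]]
    - [8,[0.09,-1,0],[0.0133,-0.102,0]]
    - [8,[0.12,-0.75,0],[0.0133,-0.102,0]]

```text
time_s: 5.63
ee_pos: [561.1, -207.4, 271.2]
ee_rot: [-179.3, 34.4, -173.7]
force: [0.3, 0.9, -2.2]
gripper_width: 13.6
gripper_force: 45.0
```

Request:
move_arm:
  motion:
    - [8,[0,0,0],[0,0,0]]
    - [8,[0,0,0],[0,0,0]]
    - [8,[0,0,0],[0,0,0]]

```text
time_s: 5.88
ee_pos: [561.2, -204.5, 272.2]
ee_rot: [-179.4, 34.5, -173.5]
force: [0.0, 0.0, -3.2]
gripper_width: 13.9
gripper_force: 45.0
```

```bash
python3 - <<'E'
from h import *
s=state();t=s["ee_pos"];q=R.from_euler('xyz',s["ee_rot"],degrees=True)
# tray frame from tool: x_tray=-x_tool? express
e=R.from_euler('z',7.5,degrees=True);E=np.array([528,-220.5,0])
F=R.from_euler('y',180,degrees=True)
rt=q*R.from_euler('x',180,degrees=True)
if (e.inv()*rt).apply([1,0,0])[0]<0: rt=rt*R.from_euler('z',180,degrees=True)
o=t-rt.apply([12,0,31]);print("tray in enc",e.inv().apply(o-E),(e.inv()*rt).as_euler('ZYX',degrees=True),s["force"])
pl=[[70,50,6],[70,-50,6],[-70,-50,6],[-70,50,6]]
roof=[[95,130,112],[95,-75,112],[-95,-75,112],[-95,130,112],[58,-56,112],[-58,-56,112],[58,56,112],[-58,56,112]]
out=[]
for n,(x,y) in {"top":(280,130),"side":(255,130)}.items():
    im=grab_frame(n);cv2.imwrite(f"pics/hov_{n}.png",im)
    w,h=(112,130) if n=="top" else (112,180)
    k=4 if n=="top" else 3
    k=3.5; w,h=112,170
    y=130
    c=cv2.resize(im[y:y+h,x:x+w],None,fx=k,fy=k,interpolation=cv2.INTER_CUBIC)
    for P,col in((rt.apply(pl)+o,(0,0,255)),(e.apply(roof)+E,(0,255,0))):
        for p in proj(n,P): cv2.circle(c,tuple(((p-[x,y])*k+k/2).round().astype(int)),2,col,-1)
    out.append(c)
cv2.imwrite("pics/hov.png",np.hstack(out))
E
```

```text
tray in enc [ 42.71297207  11.05912146 239.86012484] [ -1.00375246 -34.51863364  -0.61205152] [ 0.01033217  0.0278203  -3.17211521]
```

View pics/hov.png

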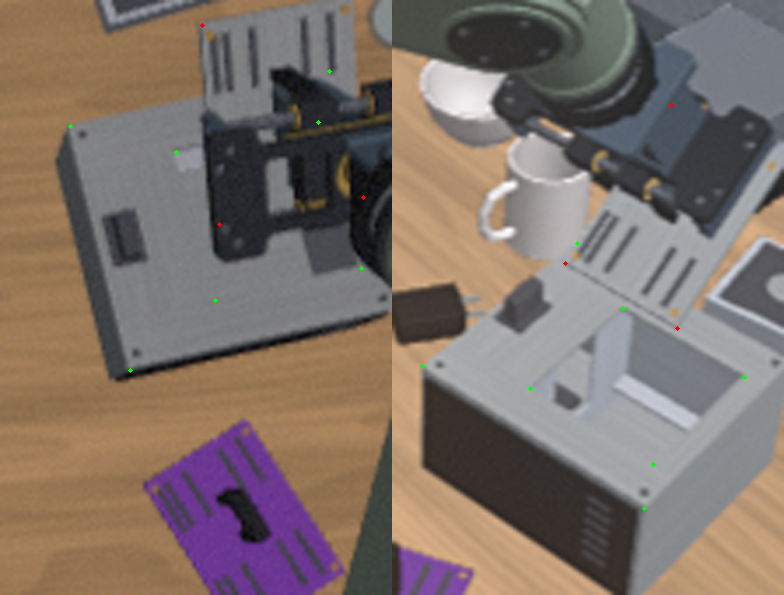

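Hover reached: the tray (red) and enclosure (green) projections match to about 1 px. I'll refine the enclosure pose by edge fitting on the clear first pictures.

```bash
cat > ef.py <<'E'
from h import *
from scipy.ndimage import map_coordinates
c=lambda x,y,z=112:[x,y,z]
ro=[(c(95,130),c(95,-75)),(c(95,-75),c(-95,-75)),(c(-95,-75),c(-95,130)),(c(-95,130),c(95,130))]
op=[(c(58,56),c(58,-56)),(c(58,-56),c(-58,-56)),(c(-58,56),c(58,56))]
E={"top":ro+op[:2],"side":ro+op}
G={n:cv2.GaussianBlur(cv2.imread(f"pics/{n[0]}.png",0).astype(np.float32),(0,0),0.8) for n in E}
def pose(p): return R.from_euler('z',p[2],degrees=True),np.array([p[0],p[1],0])
def targets(p,w):
    T=[]
    r,t=pose(p)
    for n in E:
        for i,(a,b) in enumerate(E[n]):
            P=np.array(a)+np.linspace(.08,.92,30)[:,None]*(np.array(b)-a);q=proj(n,r.apply(P)+t)
            d=q[-1]-q[0];nr=np.array([-d[1],d[0]])/np.hypot(*d);off=np.arange(-w,w+.01,.2)
            g=map_coordinates(G[n],(q[:,None,:]+off[None,:,None]*nr)[...,::-1].reshape(-1,2).T,order=1,mode='nearest').reshape(30,-1)
            gr=np.abs(np.gradient(g,axis=1));k=gr.argmax(1)
            ok=gr.max(1)>1.0
            T.append((n,i,P[ok],q[ok]+off[k][ok,None]*nr,nr))
    return T
p=np.array([528,-220.5,7.5])
for w in(3.,2.5,2.,2.,2.):
    T=targets(p,w)
    def f(p):
        r,t=pose(p);return np.concatenate([(proj(n,r.apply(P)+t)-q)@nr for n,i,P,q,nr in T if len(P)])
    p=least_squares(f,p,loss='soft_l1',f_scale=.5).x
print(p)
r,t=pose(p)
for n,i,P,q,nr in T:
    if len(P): print(n,i,len(P),np.median((q-proj(n,r.apply(P)+t))@nr).round(2))
E
python3 ef.py
```

```text
[ 526.97501186 -219.6202547     8.66643051]
top 0 9 -1.0
top 1 1 2.01
top 2 30 -1.61
top 3 30 -0.21
top 4 30 0.01
top 5 30 0.11
side 0 12 -0.2
side 1 30 -0.39
side 2 30 -0.21
side 3 24 -0.21
side 4 30 -0.5
side 5 21 -0.19
side 6 8 0.29
```

```bash
cat > go.py <<'E'
from h import *
e=R.from_euler('z',8.4,degrees=True);EN=np.array([527,-219.7,0.])
G0=np.array([12,0,31.])
def tray(s=None):
    s=s or state();q=R.from_euler('xyz',s["ee_rot"],degrees=True)*R.from_euler('x',180,degrees=True)
    if q.apply([1,0,0])[0]<0:q=q*R.from_euler('z',180,degrees=True)
    return q,s["ee_pos"]
def delta(*wps):
    """wps: (x,y,z,tilt) tray origin in enclosure; prints moves in units"""
    q,t=tray();o=t-q.apply(G0);print("now",e.inv().apply(o-EN).round(1),(e.inv()*q).as_euler('ZYX',degrees=True).round(1),state()["force"].round(1))
    for x,y,z,th in wps:
        q2=e*R.from_euler('y',-th,degrees=True);t2=EN+e.apply([x,y,z])+q2.apply(G0)
        print((x,y,z,th),"shift",((t2-t)/25).round(3),"turn",(np.degrees((q2*q.inv()).as_rotvec())/4).round(3));q,t=q2,t2
E
python3 - <<'E'
from go import *
from scipy.ndimage import map_coordinates
q,t=tray();o=t-q.apply(G0)
L={"side":[([-70,-45,6],[-70,45,6])],"top":[([70,20,6],[70,48,6]),([35,50,6],[66,50,6])]}
G={n:cv2.GaussianBlur(cv2.imread(f"pics/hov_{n}.png",0).astype(np.float32),(0,0),.7) for n in L}
for n in L:
  for a,b in L[n]:
    P=np.array(a,float)+np.linspace(0,1,25)[:,None]*(np.array(b)-a);p=proj(n,q.apply(P)+o)
    d=p[-1]-p[0];nr=np.array([-d[1],d[0]])/np.hypot(*d);off=np.arange(-4,4.01,.2)
    g=map_coordinates(G[n],(p[:,None]+off[:,None]*nr)[...,::-1].reshape(-1,2).T,order=1).reshape(25,-1)
    k=np.abs(np.gradient(g,axis=1)).argmax(1)
    J=[(((proj(n,q.apply(P+v)+o)-p)@nr).mean()).round(2) for v in np.eye(3)]
    print(n,a,np.median(off[k]).round(2),off[k].std().round(2),"px per mm xyz",J)
delta((42,0,165,36),(15,0,117,36),(0,0,85,36),(-5,0,77,36),(-5,0,66,30),(2,0,66,24),(1,0,60,18),(1,0,54,12),(0,0,50,6),(0,0,50,0))
from clr import clr
w=[(42,165,36),(15,117,36),(0,85,36),(-5,77,36),(-5,66,30),(2,66,24),(1,60,18),(1,54,12),(0,50,6),(0,50,0)]
for a,b in zip(w,w[1:]): print(b,min(clr(*(np.array(a)+(np.array(b)-a)*k)) for k in np.linspace(0,1,11)).round(1),end=' ')
E
```

```text
side [-70, -45, 6] -1.2 2.37 px per mm xyz [np.float64(0.4), np.float64(0.0), np.float64(0.06)]
top [70, 20, 6] -3.6 3.24 px per mm xyz [np.float64(0.44), np.float64(-0.0), np.float64(-0.13)]
top [35, 50, 6] 1.6 1.27 px per mm xyz [np.float64(0.0), np.float64(-0.44), np.float64(0.12)]
now [ 44.2   9.5 241. ] [ -1.8 -34.6  -0.7] [ 0.2 -0.4 -2.8]
(42, 0, 165, 36) shift [-0.061 -0.418 -3.047] turn [ 0.186 -0.323  0.56 ]
(15, 0, 117, 36) shift [-1.068 -0.158 -1.92 ] turn [0. 0. 0.]
(0, 0, 85, 36) shift [-0.594 -0.088 -1.28 ] turn [0. 0. 0.]
(-5, 0, 77, 36) shift [-0.198 -0.029 -0.32 ] turn [0. 0. 0.]
(-5, 0, 66, 30) shift [ 0.135  0.02  -0.411] turn [-0.219  1.484 -0.   ]
(2, 0, 66, 24) shift [0.414 0.061 0.014] turn [-0.219  1.484  0.   ]
(1, 0, 60, 18) shift [ 0.098  0.014 -0.24 ] turn [-0.219  1.484  0.   ]
(1, 0, 54, 12) shift [ 0.137  0.02  -0.255] turn [-0.219  1.484 -0.   ]
(0, 0, 50, 6) shift [ 0.095  0.014 -0.189] turn [-0.219  1.484 -0.   ]
(0, 0, 50, 0) shift [ 0.131  0.019 -0.043] turn [-0.219  1.484  0.   ]
(15, 117, 36) 25.1 (0, 85, 36) 12.2 (-5, 77, 36) 8.8 (-5, 66, 30) 4.0 (2, 66, 24) 5.1 (1, 60, 18) 7.4 (1, 54, 12) 5.5 (0, 50, 6) 4.8 (0, 50, 0) 4.7
```

Request:
move_arm:
  motion:
    - [8,[-0.015,-0.105,-0.6],[0.046,-0.08,0.14]]
    - [8,[-0.015,-0.105,-0.85],[0.046,-0.08,0.14]]
    - [8,[-0.015,-0.105,-0.85],[0.046,-0.08,0.14]]
    - [8,[-0.015,-0.105,-0.75],[0.046,-0.08,0.14]]
    - [8,[-0.534,-0.079,-0.96],[0,0,0]]
    - [8,[-0.267,-0.04,-0.48],[0,0,0]]
    - [8,[-0.267,-0.04,-0.48],[0,0,0]]
    - [8,[0,0,0],[0,0,0]]
    - [8,[0,0,0],[0,0,0]]

```text
time_s: 6.73
ee_pos: [558.1, -187.3, 181.8]
ee_rot: [-178.2, 31.5, -174.4]
force: [-0.3, -0.1, -2.7]
gripper_width: 14.3
gripper_force: 45.0
```

```bash
python3 - <<'E'
from go import *
delta((15,0,117,36))
q,t=tray();o=t-q.apply(G0)
pl=[[70,50,6],[70,-50,6],[-70,-50,6],[-70,50,6],[35,50,6],[35,-50,6],[0,50,6]]
roof=[[95,130,112],[-95,130,112],[-95,-75,112],[58,-56,112],[-58,-56,112],[58,56,112],[-58,56,112],[75,56,25],[75,-56,25]]
out=[]
for n,(x,y) in {"top":(290,130),"side":(270,170)}.items():
    im=grab_frame(n);cv2.imwrite(f"pics/h2_{n}.png",im)
    k=4;w,h=100,140
    c=cv2.resize(im[y:y+h,x:x+w],None,fx=k,fy=k,interpolation=cv2.INTER_CUBIC)
    for P,col in((q.apply(pl)+o,(0,0,255)),(e.apply(roof)+EN,(0,255,0))):
        for p in proj(n,P): cv2.circle(c,tuple(((p-[x,y])*k+k/2).round().astype(int)),2,col,1)
    out.append(c)
cv2.imwrite("pics/h2.png",np.hstack(out))
E
```

```text
now [ 41.4  26.3 149.1] [ -2.8 -31.5  -1.8] [-0.3 -0.1 -2.7]
(15, 0, 117, 36) shift [-0.985 -1.26  -1.307] turn [ 0.503 -1.062  0.952]
```

View pics/h2.png

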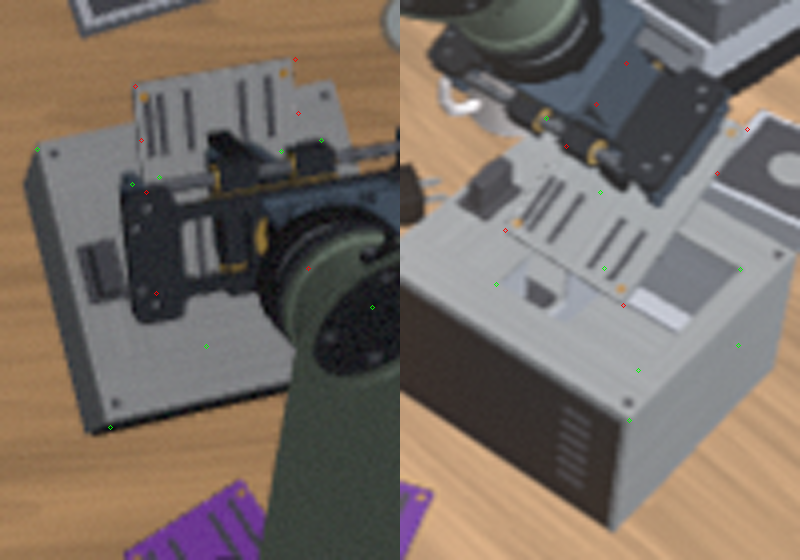

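```bash
python3 -c "
from workcell import *
s=state();print(s['qpos'].round(1),s['qvel'].round(1),s['ee_pos'])"
```

```text
[ -28.5    9.6  114.7   30.7   31.5 -146.5] [-0.2 -0.1 -0.1 -0.   0.1  0. ] [ 558.32531383 -187.73872282  182.19379145]
```

```bash
cat > kin.py <<'E'
from h import *
def ori(q,sg=1,c=0): return R.from_euler('ZYZYZ',[q[0],q[1]+q[2],sg*q[3],q[4],sg*q[5]+c],degrees=True)
def wrist(Rt,j1,S):
    """j4,j5,j6 for tool orientation Rt given j1, j2+j3"""
    M=(R.from_euler('ZY',[j1,S],degrees=True).inv()*Rt)
    return M.as_euler('ZYZ',degrees=True)
E
python3 - <<'E'
from kin import *
q0=[66.808,18.348,89.697,0,72.0446,-1.1459];E0=R.from_euler('xyz',[-179.91,0,157.954],degrees=True)
s=state();q1=s["qpos"];E1=R.from_euler('xyz',s["ee_rot"],degrees=True)
for sg in(1,-1):
  print(sg,(ori(q0,sg).inv()*E0).as_euler('ZYX',degrees=True).round(1),(ori(q1,sg).inv()*E1).as_euler('ZYX',degrees=True).round(1))
E
```

```text
Traceback (most recent call last):
  File "kin.py", line 2, in ori
    def ori(q,sg=1,c=0): return R.from_euler('ZYZYZ',[q[0],q[1]+q[2],sg*q[3],q[4],sg*q[5]+c],degrees=True)
                                ~~~~~~~~~~~~^^^^^^^^^^^^^^^^^^^^^^^^^^^^^^^^^^^^^^^^^^^^^^^^^^^^^^^^^^^^^^
  File "scipy/spatial/transform/_rotation.pyx", line 1413, in scipy.spatial.transform._rotation.Rotation.from_euler
ValueError: Expected axis specification to be a non-empty string of upto 3 characters, got ZYZYZ
```

```bash
sed -i "s/return R.from_euler('ZYZYZ',.*/return R.from_euler('ZYZ',[q[0],q[1]+q[2],sg*q[3]],degrees=True)*R.from_euler('YZ',[q[4],sg*q[5]+c],degrees=True)/" kin.py
python3 - <<'E'
from kin import *
q0=[66.808,18.348,89.697,0,72.0446,-1.1459];E0=R.from_euler('xyz',[-179.91,0,157.954],degrees=True)
s=state();q1=s["qpos"];E1=R.from_euler('xyz',s["ee_rot"],degrees=True)
for sg in(1,-1):
  print(sg,(ori(q0,sg).inv()*E0).as_euler('ZYX',degrees=True).round(1),(ori(q1,sg).inv()*E1).as_euler('ZYX',degrees=True).round(1))
def T(yaw,tilt,flip): # tray yaw, tilt(+x up), flip: half-turn tool
    q=R.from_euler('ZY',[yaw,-tilt],degrees=True)*R.from_euler('x',180,degrees=True)
    return q*R.from_euler('z',180*(not flip),degrees=True)
c=None
for c in(90,):
  def show(l,Rt,j1,S):
    w=wrist(Rt*R.from_euler('z',-c,degrees=True),j1,S);w[2]=(w[2]+180)%360-180
    print(l,j1,S,w.round(0))
  for S in(105,115,125):
    show("check now",E1,-28.5,S)
    for f in(0,1):
      show(f"cradle flip{f}",T(.7,32,f),27,S)
      for t in(36,24,0): show(f"enc {t} flip{f}",T(8.4,t,f),-22,S)
      for t in(36,0): show(f"enc turned {t} flip{f}",T(188.4,t,f),-22,S)
E
```

```text
1 [90. -0.  0.] [90. -0. -0.]
-1 [87.7 -0.   0. ] [-145.7  -14.7  -27.5]
check now -28.5 105 [  21.   49. -134.]
cradle flip0 27 105 [-19.  47. -54.]
enc 36 flip0 -22 105 [  25.   46. -133.]
enc 24 flip0 -22 105 [  15.   55. -127.]
enc 0 flip0 -22 105 [   0.   75. -120.]
enc turned 36 flip0 -22 105 [-18. 106.  59.]
enc turned 0 flip0 -22 105 [ 0. 75. 60.]
cradle flip1 27 105 [-19.  47. 126.]
enc 36 flip1 -22 105 [25. 46. 47.]
enc 24 flip1 -22 105 [15. 55. 53.]
enc 0 flip1 -22 105 [-0. 75. 60.]
enc turned 36 flip1 -22 105 [ -18.  106. -121.]
enc turned 0 flip1 -22 105 [   0.   75. -120.]
check now -28.5 115 [  25.   40. -139.]
cradle flip0 27 115 [-22.  38. -49.]
enc 36 flip0 -22 115 [  30.   37. -140.]
enc 24 flip0 -22 115 [  17.   45. -130.]
enc 0 flip0 -22 115 [  -0.   65. -120.]
enc turned 36 flip0 -22 115 [-17.  97.  62.]
enc turned 0 flip0 -22 115 [-0. 65. 60.]
cradle flip1 27 115 [-22.  38. 131.]
enc 36 flip1 -22 115 [30. 37. 40.]
enc 24 flip1 -22 115 [17. 45. 50.]
enc 0 flip1 -22 115 [-0. 65. 60.]
enc turned 36 flip1 -22 115 [ -17.   97. -118.]
enc turned 0 flip1 -22 115 [  -0.   65. -120.]
check now -28.5 125 [  31.   31. -147.]
cradle flip0 27 125 [-29.  29. -41.]
enc 36 flip0 -22 125 [  39.   28. -151.]
enc 24 flip0 -22 125 [  21.   36. -135.]
enc 0 flip0 -22 125 [   0.   55. -120.]
enc turned 36 flip0 -22 125 [-17.  87.  65.]
enc turned 0 flip0 -22 125 [ 0. 55. 60.]
cradle flip1 27 125 [-29.  29. 139.]
enc 36 flip1 -22 125 [39. 28. 29.]
enc 24 flip1 -22 125 [21. 36. 45.]
enc 0 flip1 -22 125 [-0. 55. 60.]
enc turned 36 flip1 -22 125 [ -17.   87. -115.]
enc turned 0 flip1 -22 125 [   0.   55. -120.]
```

The joint read-out shows joint 6 at its limit (-146.5°). The same grasp with the tray turned half round fits ("either way round"): the low end then leads to the enclosure's +x, with joint 6 near +62°. I lift, level and turn it in the air.

Request:
move_arm:
  motion:
    - [8,[0,0,0.6],[0,0,0]]
    - [8,[0,0,1],[0,0,0]]
    - [8,[0,0,1],[0,0,0]]
    - [8,[0,0,1],[0,0,0]]
    - [8,[0,0,1],[-0.1,0.98,0]]
    - [8,[0,0,0.4],[-0.1,0.98,0]]
    - [8,[0,0,0],[-0.1,0.98,0]]
    - [8,[0,0,0],[-0.1,0.98,0]]
    - [8,[0,0,0],[-0.1,0.98,0]]
    - [8,[0,0,0],[-0.1,0.98,0]]
    - [8,[0,0,0],[-0.1,0.98,0]]
    - [8,[0,0,0],[-0.1,0.98,0]]
    - [8,[0,0,0],[0,0,-1]]
    - [8,[0,0,0],[0,0,-1]]
    - [8,[0,0,0],[0,0,-1]]
    - [8,[0,0,0],[0,0,-1]]
    - [8,[0,0,0],[0,0,-1]]
    - [8,[0,0,0],[0,0,-1]]
    - [8,[0,0,0],[0,0,-1]]
    - [8,[0,0,0],[0,0,-1]]

```text
time_s: 8.5
ee_pos: [558.6, -187.7, 307.0]
ee_rot: [-178.1, 0.1, 153.4]
force: [-0.2, 0.5, -2.7]
gripper_width: 13.7
gripper_force: 45.0
```

Request:
move_arm:
  motion:
    - [8,[0,0,0],[0,0,-1]]
    - [8,[0,0,0],[0,0,-1]]
    - [8,[0,0,0],[0,0,-1]]
    - [8,[0,0,0],[0,0,-1]]
    - [8,[0,0,0],[0,0,-1]]
    - [8,[0,0,0],[0,0,-1]]
    - [8,[0,0,0],[0,0,-1]]
    - [8,[0,0,0],[0,0,-1]]
    - [8,[0,0,0],[0,0,-1]]
    - [8,[0,0,0],[0,0,-1]]
    - [8,[0,0,0],[0,0,-1]]
    - [8,[0,0,0],[0,0,-1]]
    - [8,[0,0,0],[0,0,-1]]
    - [8,[0,0,0],[0,0,-1]]
    - [8,[0,0,0],[0,0,-1]]
    - [8,[0,0,0],[0,0,-1]]
    - [8,[0,0,0],[0,0,-1]]
    - [8,[0,0,0],[0,0,-1]]
    - [8,[0,0,0],[0,0,-1]]
    - [8,[0,0,0],[0,0,-1]]

```text
time_s: 10.17
ee_pos: [558.6, -187.9, 307.0]
ee_rot: [-178.2, -0.0, 73.4]
force: [-0.6, 1.3, -3.4]
gripper_width: 13.8
gripper_force: 45.0
```

Request:
move_arm:
  motion:
    - [8,[0,0,0],[0,0,-1]]
    - [8,[0,0,0],[0,0,-1]]
    - [8,[0,0,0],[0,0,-1]]
    - [8,[0,0,0],[0,0,-1]]
    - [8,[0,0,0],[0,0,-1]]
    - [8,[0,0,0],[0,0,-1]]
    - [8,[0,0,0],[0,0,-1]]
    - [8,[0,0,0],[0,0,-1]]
    - [8,[0,0,0],[0,0,-1]]
    - [8,[0,0,0],[0,0,-1]]
    - [8,[0,0,0],[0,0,-1]]
    - [8,[0,0,0],[0,0,-1]]
    - [8,[0,0,0],[0,0,-1]]
    - [8,[0,0,0],[0,0,-1]]
    - [8,[0,0,0],[0,0,-1]]
    - [8,[0,0,0],[0,0,0]]
    - [8,[0,0,0],[0,0,0]]

```text
time_s: 11.58
ee_pos: [558.3, -187.8, 306.9]
ee_rot: [-178.1, -0.1, 13.7]
force: [0.0, -0.6, -2.8]
gripper_width: 13.8
gripper_force: 45.0
```

```bash
sed -i "s/    if q.apply(\[1,0,0\])\[0\]<0:q=/    q=/; s/'z',8.4/'z',188.4/" go.py; python3 - <<'E'
from go import *
delta((42,0,200,0),(42,0,200,36),(15,0,117,36),(0,0,85,36),(-5,0,77,36))
print(state()["qpos"].round(0))
E
```

```text
now [-47.5 -29.2 275.9] [ 5.3  0.1 -1.9] [ 0.  -0.6 -2.8]
(42, 0, 200, 0) shift [-3.388 -1.593 -3.034] turn [-0.466 -0.076 -1.313]
(42, 0, 200, 36) shift [0.812 0.12  0.045] turn [-1.315  8.903  0.   ]
(15, 0, 117, 36) shift [ 1.068  0.158 -3.32 ] turn [0. 0. 0.]
(0, 0, 85, 36) shift [ 0.594  0.088 -1.28 ] turn [0. 0. 0.]
(-5, 0, 77, 36) shift [ 0.198  0.029 -0.32 ] turn [0. 0. 0.]
[-21.  18.  77.   2.  86.  56.]
```

Request:
move_arm:
  motion:
    - [8,[-0.6,-0.37,-0.5],[-0.155,-0.025,-0.438]]
    - [8,[-0.6,-0.37,-0.5],[-0.155,-0.025,-0.438]]
    - [8,[-0.6,-0.37,-0.5],[-0.155,-0.025,-0.438]]
    - [8,[-0.078,-0.036,-0.149],[-0.1315,0.89,0]]
    - [8,[-0.078,-0.036,-0.149],[-0.1315,0.89,0]]
    - [8,[-0.078,-0.036,-0.149],[-0.1315,0.89,0]]
    - [8,[-0.078,-0.036,-0.149],[-0.1315,0.89,0]]
    - [8,[-0.078,-0.036,-0.149],[-0.1315,0.89,0]]
    - [8,[-0.078,-0.036,-0.149],[-0.1315,0.89,0]]
    - [8,[-0.078,-0.036,-0.149],[-0.1315,0.89,0]]
    - [8,[-0.078,-0.036,-0.149],[-0.1315,0.89,0]]
    - [8,[-0.078,-0.036,-0.149],[-0.1315,0.89,0]]
    - [8,[-0.078,-0.036,-0.149],[-0.1315,0.89,0]]
    - [8,[0,0,0],[0,0,0]]
    - [8,[0,0,0],[0,0,0]]
    - [8,[0,0,0],[0,0,0]]

```text
time_s: 12.92
ee_pos: [493.9, -224.4, 232.2]
ee_rot: [180.0, 35.9, 8.3]
force: [0.5, 0.0, -3.5]
gripper_width: 13.9
gripper_force: 45.0
```

```bash
python3 - <<'E'
from go import *
delta((15,0,117,36),(0,0,85,36))
print(state()["qpos"].round(0))
q,t=tray();o=t-q.apply(G0)
pl=[[70,50,6],[70,-50,6],[-70,-50,6],[-70,50,6]]
roof=np.array([[95,130,112],[95,-75,112],[-95,130,112],[-95,-75,112],[58,-56,112],[-58,-56,112],[58,56,112],[-58,56,112]])*[-1,-1,1]
out=[]
for n,(x,y) in {"top":(290,130),"side":(265,150)}.items():
    im=grab_frame(n);cv2.imwrite(f"pics/h3_{n}.png",im)
    k=4;w,h=100,150
    c=cv2.resize(im[y:y+h,x:x+w],None,fx=k,fy=k,interpolation=cv2.INTER_CUBIC)
    for P,col in((q.apply(pl)+o,(0,0,255)),(e.apply(roof)+EN,(0,255,0))):
        for p in proj(n,P): cv2.circle(c,tuple(((p-[x,y])*k+k/2).round().astype(int)),3,col,1)
    out.append(c)
cv2.imwrite("pics/h3.png",np.hstack(out))
E
```

```text
now [ 41.8  -0.2 200. ] [ -0.1 -35.9   0. ] [ 0.5  0.  -3.5]
(15, 0, 117, 36) shift [ 1.066  0.149 -3.323] turn [0.004 0.03  0.015]
(0, 0, 85, 36) shift [ 0.594  0.088 -1.28 ] turn [0. 0. 0.]
[-17.  33.  73. -15. 107.  65.]
```

View pics/h3.png

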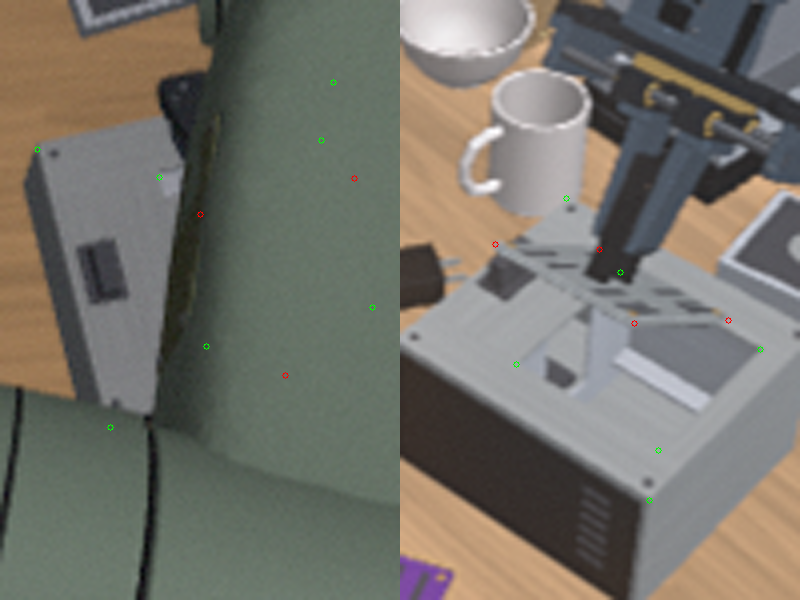

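Tray tilted, handle-far end low towards +x, over the opening; predictions fit within about 1 px. Going in.

Request:
move_arm:
  motion:
    - [8,[0.267,0.037,-0.831],[0,0,0]]
    - [8,[0.267,0.037,-0.831],[0,0,0]]
    - [8,[0.267,0.037,-0.831],[0,0,0]]
    - [8,[0.267,0.037,-0.831],[0,0,0]]
    - [8,[0.148,0.022,-0.32],[0,0,0]]
    - [8,[0.148,0.022,-0.32],[0,0,0]]
    - [8,[0.148,0.022,-0.32],[0,0,0]]
    - [8,[0.148,0.022,-0.32],[0,0,0]]
    - [8,[0,0,0],[0,0,0]]
    - [8,[0,0,0],[0,0,0]]

```text
time_s: 13.85
ee_pos: [535.1, -218.4, 116.9]
ee_rot: [180.0, 36.1, 8.3]
force: [-0.2, -0.7, -2.6]
gripper_width: 13.5
gripper_force: 45.0
```

```bash
python3 - <<'E'
from go import *
delta((-5,0,77,36),(-5,0,66,30),(2,0,66,24),(1,0,60,18),(1,0,54,12),(0,0,50,6),(0,0,50,0))
q,t=tray();o=t-q.apply(G0)
pl=[[70,50,6],[70,-50,6],[-70,-50,6],[-70,50,6]]
roof=np.array([[95,130,112],[-95,-75,112],[58,-56,112],[-58,-56,112],[58,56,112],[-58,56,112]])*[-1,-1,1]
n,(x,y)="side",(265,170)
im=grab_frame(n);k=6;w,h=100,95
c=cv2.resize(im[y:y+h,x:x+w],None,fx=k,fy=k,interpolation=cv2.INTER_CUBIC)
for P,col in((q.apply(pl)+o,(0,0,255)),(e.apply(roof)+EN,(0,255,0))):
    for p in proj(n,P): cv2.circle(c,tuple(((p-[x,y])*k+k/2).round().astype(int)),3,col,1)
cv2.imwrite("pics/h4.png",c)
E
```

```text
now [ 0.4 -0.1 84.7] [ -0.1 -36.1   0. ] [-0.2 -0.7 -2.6]
(-5, 0, 77, 36) shift [ 0.212  0.026 -0.309] turn [ 0.01  -0.012  0.02 ]
(-5, 0, 66, 30) shift [-0.135 -0.02  -0.411] turn [ 0.219 -1.484 -0.   ]
(2, 0, 66, 24) shift [-0.414 -0.061  0.014] turn [ 0.219 -1.484  0.   ]
(1, 0, 60, 18) shift [-0.098 -0.014 -0.24 ] turn [ 0.219 -1.484  0.   ]
(1, 0, 54, 12) shift [-0.137 -0.02  -0.255] turn [ 0.219 -1.484  0.   ]
(0, 0, 50, 6) shift [-0.095 -0.014 -0.189] turn [ 0.219 -1.484 -0.   ]
(0, 0, 50, 0) shift [-0.131 -0.019 -0.043] turn [ 0.219 -1.484  0.   ]
```

View pics/h4.png

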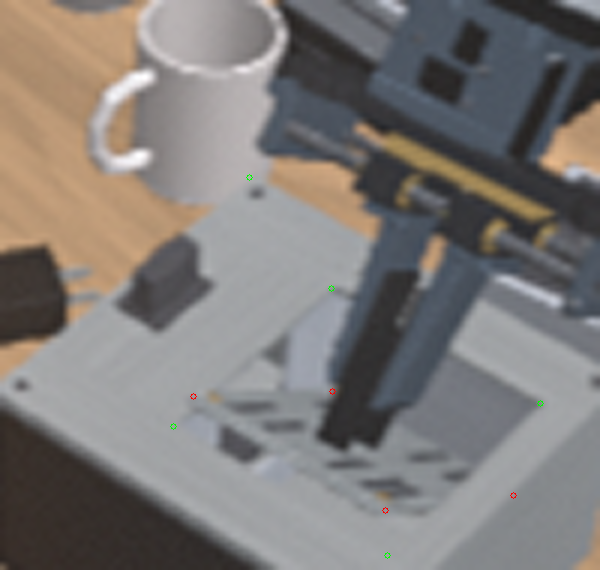

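Request:
move_arm:
  motion:
    - [8,[0.106,0.013,-0.155],[0,0,0]]
    - [8,[0.106,0.013,-0.155],[0,0,0]]
    - [8,[-0.067,-0.01,-0.205],[0.11,-0.742,0]]
    - [8,[-0.067,-0.01,-0.205],[0.11,-0.742,0]]
    - [8,[0,0,0],[0,0,0]]
    - [8,[0,0,0],[0,0,0]]

```text
time_s: 14.4
ee_pos: [536.7, -218.3, 99.3]
ee_rot: [180.0, 30.1, 8.3]
force: [-0.1, 0.2, -2.3]
gripper_width: 13.7
gripper_force: 45.0
```

Request:
move_arm:
  motion:
    - [8,[-0.207,-0.03,0.007],[0.11,-0.742,0]]
    - [8,[-0.207,-0.03,0.007],[0.11,-0.742,0]]
    - [8,[-0.049,-0.007,-0.12],[0.11,-0.742,0]]
    - [8,[-0.049,-0.007,-0.12],[0.11,-0.742,0]]
    - [8,[0,0,0],[0,0,0]]

```text
time_s: 14.82
ee_pos: [522.6, -220.2, 93.8]
ee_rot: [-180.0, 18.1, 8.3]
force: [-1.0, -0.1, -2.0]
gripper_width: 13.6
gripper_force: 45.0
```

Request:
move_arm:
  motion:
    - [8,[-0.068,-0.01,-0.127],[0.11,-0.742,0]]
    - [8,[-0.068,-0.01,-0.127],[0.11,-0.742,0]]
    - [8,[-0.048,-0.007,-0.095],[0.11,-0.742,0]]
    - [8,[-0.048,-0.007,-0.095],[0.11,-0.742,0]]
    - [8,[0,0,0],[0,0,0]]
    - [8,[0,0,0],[0,0,0]]

```text
time_s: 15.32
ee_pos: [518.3, -221.0, 82.0]
ee_rot: [-179.9, 6.2, 8.3]
force: [0.0, -0.5, -2.5]
gripper_width: 13.7
gripper_force: 45.0
```

```bash
python3 - <<'E'
from go import *
delta((0,0,50,0),(0,0,28,0))
print(state()["torque"].round(2))
E
```

```text
now [ 0.2 -0.  49.9] [-0.1 -6.2 -0.1] [ 0.  -0.5 -2.5]
(0, 0, 50, 0) shift [-0.127 -0.018 -0.041] turn [ 0.212 -1.531  0.022]
(0, 0, 28, 0) shift [ 0.    0.   -0.88] turn [0. 0. 0.]
[-0.06  0.08  0.02]
```

No contact so far. I level it and lower to about 2–3 mm above the ledges.

Request:
move_arm:
  motion:
    - [8,[-0.064,-0.009,-0.02],[0.106,-0.766,0.011]]
    - [8,[-0.064,-0.009,-0.02],[0.106,-0.766,0.011]]
    - [8,[0,0,-0.2],[0,0,0]]
    - [8,[0,0,-0.2],[0,0,0]]
    - [8,[0,0,-0.2],[0,0,0]]
    - [8,[0,0,-0.14],[0,0,0]]
    - [8,[0,0,-0.14],[0,0,0]]
    - [8,[0,0,0],[0,0,0]]
    - [8,[0,0,0],[0,0,0]]

```text
time_s: 16.07
ee_pos: [515.3, -221.2, 58.5]
ee_rot: [-180.0, -0.1, 8.4]
force: [0.5, 0.1, -2.4]
gripper_width: 13.8
gripper_force: 45.0
```

Request:
move_arm:
  motion:
    - [8,[0,0,-0.04],[0,0,0]]
    - [8,[0,0,-0.04],[0,0,0]]
    - [8,[0,0,-0.04],[0,0,0]]
    - [8,[0,0,0],[0,0,0]]

```text
time_s: 16.4
ee_pos: [515.1, -221.4, 55.9]
ee_rot: [180.0, -0.1, 8.4]
force: [0.8, 0.2, -3.1]
gripper_width: 13.8
gripper_force: 45.0
```

Request:
move_arm:
  motion:
    - [8,[0,0,-0.04],[0,0,0]]
    - [8,[0,0,-0.04],[0,0,0]]
    - [8,[0,0,0],[0,0,0]]

```text
time_s: 16.65
ee_pos: [515.3, -221.5, 54.4]
ee_rot: [180.0, -0.2, 8.4]
force: [0.5, 0.2, 0.2]
gripper_width: 13.8
gripper_force: 45.0
```

Request:
move_arm:
  motion:
    - [8,[0,0,-0.04],[0,0,0]]
    - [8,[0,0,-0.04],[0,0,0]]
    - [8,[0,0,0],[0,0,0]]

```text
time_s: 16.9
ee_pos: [515.4, -221.5, 54.2]
ee_rot: [179.9, -0.2, 8.4]
force: [-2.7, 1.2, 12.8]
gripper_width: 13.5
gripper_force: 45.0
```

Request:
move_arm:
  motion:
    - [8,[0,0,0.06],[0,0,0]]
    - [20,[0,0,0],[0,0,0]]
    - [26,[0,0,0],[0,0,0]]
    - [30,[0,0,0],[0,0,0]]
    - [34,[0,0,0],[0,0,0]]
    - [34,[0,0,0],[0,0,0]]
    - [34,[0,0,0],[0,0,0]]

```text
time_s: 17.48
ee_pos: [515.2, -221.4, 53.3]
ee_rot: [180.0, -0.1, 8.4]
force: [0.0, 0.2, -0.9]
gripper_width: 33.9
gripper_force: 0.0
```

Request:
move_arm:
  motion:
    - [34,[0,0,0.3],[0,0,0]]
    - [34,[0,0,0.6],[0,0,0]]
    - [34,[0,0,1],[0,0,0]]
    - [34,[0,0,1],[0,0,0]]
    - [34,[0,0,1],[0,0,0]]
    - [34,[0,0,1],[0,0,0]]
    - [34,[0,0,1],[0,0,0]]
    - [34,[0,0,0],[0,0,0]]
    - [34,[0,0,0],[0,0,0]]

```text
time_s: 18.23
ee_pos: [515.9, -221.7, 202.8]
ee_rot: [179.9, -0.3, 8.4]
force: [-0.6, 0.8, -0.9]
gripper_width: 34.3
gripper_force: 0.0
```

```bash
python3 - <<'E'
from go import *
delta();print(state()["qpos"].round(0))
pl=[[70,50,6],[70,-50,6],[-70,-50,6],[-70,50,6],[-8,0,60],[32,0,60]]
q=e;o=EN+[0,0,25]
roof=np.array([[58,-56,112],[-58,-56,112],[58,56,112],[-58,56,112]])*[-1,-1,1]
K=np.array([[0,112,138],[0,84,138]])*[-1,-1,1]
n,(x,y)="side",(265,180)
im=grab_frame(n);k=6;w,h=100,95
c=cv2.resize(im[y:y+h,x:x+w],None,fx=k,fy=k,interpolation=cv2.INTER_CUBIC)
for P,col in((q.apply(pl)+o,(0,0,255)),(e.apply(roof)+EN,(0,255,0)),(e.apply(K)+EN,(255,0,0))):
    for p in proj(n,P): cv2.circle(c,tuple(((p-[x,y])*k+k/2).round().astype(int)),3,col,1)
cv2.imwrite("pics/h5.png",c)
E
```

```text
now [ -0.9   0.4 171.9] [0.  0.3 0.1] [-0.6  0.8 -0.9]
[-24.  17.  93.   0.  70.  57.]
```

View pics/h5.png

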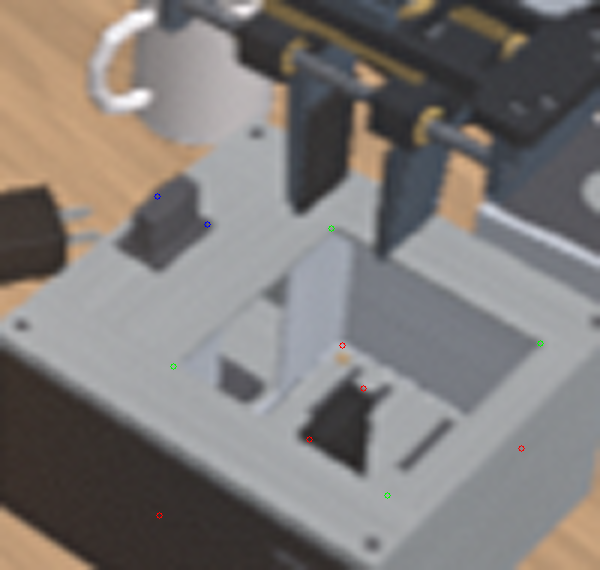

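The tray lies flat on the ledges with the handle up at (335,420), and the knob is still back at (175,195). Next, closed fingers go behind the knob.

Request:
move_arm:
  motion:
    - [4,[-0.064,0.95,0],[0,0,0]]
    - [4,[-0.064,0.95,0],[0,0,0]]
    - [4,[-0.064,0.95,0],[0,0,0]]
    - [4,[-0.064,0.95,0],[0,0,0]]
    - [4,[-0.064,0.95,0],[0,0,0]]
    - [4,[-0.064,0.95,0],[0,0,0]]
    - [4,[0,0,0],[0,0,0]]
    - [4,[0,0,-0.8],[0,0,0]]
    - [4,[0,0,-0.8],[0,0,0]]
    - [4,[0,0,-0.8],[0,0,0]]
    - [4,[0,0,-0.8],[0,0,0]]
    - [4,[0,0,0],[0,0,0]]
    - [4,[0,0,0],[0,0,0]]
  grip_force: 5

```text
time_s: 19.37
ee_pos: [504.4, -79.1, 119.5]
ee_rot: [-180.0, 0.1, 8.4]
force: [0.4, 0.7, -0.1]
gripper_width: 4.2
gripper_force: 0.0
```

Request:
move_arm:
  motion:
    - [4,[0.03,-0.2,0],[0,0,0]]
    - [4,[0.03,-0.2,0],[0,0,0]]
    - [4,[0.03,-0.2,0],[0,0,0]]
    - [4,[0.03,-0.2,0],[0,0,0]]
    - [4,[0.03,-0.2,0],[0,0,0]]
    - [4,[0.03,-0.2,0],[0,0,0]]
    - [4,[0,0,0],[0,0,0]]

```text
time_s: 19.95
ee_pos: [510.5, -109.9, 121.3]
ee_rot: [179.9, -0.2, 8.4]
force: [-0.2, 1.0, 0.1]
gripper_width: 3.9
gripper_force: 0.1
```

Request:
move_arm:
  motion:
    - [4,[0.012,-0.08,0],[0,0,0]]
    - [4,[0.012,-0.08,0],[0,0,0]]
    - [4,[0.012,-0.08,0],[0,0,0]]
    - [4,[0,0,0],[0,0,0]]

```text
time_s: 20.28
ee_pos: [510.9, -115.1, 120.9]
ee_rot: [180.0, -0.1, 8.4]
force: [0.0, 1.2, 2.0]
gripper_width: 4.2
gripper_force: 0.8
```

Request:
move_arm:
  motion:
    - [4,[0.012,-0.08,0],[0,0,0]]
    - [4,[0.012,-0.08,0],[0,0,0]]
    - [4,[0.012,-0.08,0],[0,0,0]]
    - [4,[0,0,0],[0,0,0]]

```text
time_s: 20.62
ee_pos: [511.5, -119.2, 120.9]
ee_rot: [-179.8, -0.1, 8.3]
force: [-0.2, 9.2, 5.4]
gripper_width: 3.7
gripper_force: 4.4
```

Request:
move_arm:
  motion:
    - [4,[0.012,-0.08,0],[0,0,0]]
    - [4,[0.012,-0.08,0],[0,0,0]]
    - [4,[0,0,0],[0,0,0]]

```text
time_s: 20.87
ee_pos: [511.7, -120.9, 120.9]
ee_rot: [-179.5, -0.1, 8.3]
force: [-0.5, 15.0, 5.6]
gripper_width: 0.6
gripper_force: 7.8
```

Request:
move_arm:
  motion:
    - [0,[0.012,-0.08,0],[0,0,0]]
    - [0,[0.012,-0.08,0],[0,0,0]]
    - [0,[0,0,0],[0,0,0]]
  grip_force: 20

```text
time_s: 21.12
ee_pos: [511.8, -121.1, 121.0]
ee_rot: [-179.1, -0.1, 8.2]
force: [-0.3, 27.7, 8.8]
gripper_width: 0.4
gripper_force: 13.8
```

```bash
python3 - <<'E'
from go import *
n,(x,y)="side",(265,180)
im=grab_frame(n);k=6;w,h=100,95
c=cv2.resize(im[y:y+h,x:x+w],None,fx=k,fy=k,interpolation=cv2.INTER_CUBIC)
e1=R.from_euler('z',8.4,degrees=True)
for Y,col in((112,(255,0,0)),(84,(0,255,0))):
    for p in proj(n,e1.apply([[a,Y+b,138] for a in(-17,17) for b in(-7,7)])+EN): cv2.circle(c,tuple(((p-[x,y])*k+k/2).round().astype(int)),3,col,1)
cv2.imwrite("pics/h6.png",c);print(state()["ee_pos"],state()["force"])
E
```

```text
[ 511.74369155 -121.05974924  120.96388216] [-1.26774813 26.99301716  8.57249632]
```

View pics/h6.png

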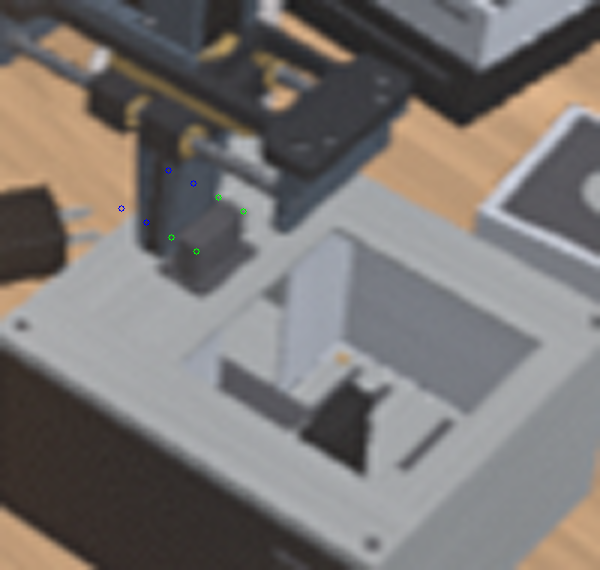

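The knob sits at its home mark with the tongue over the tray, and 27 N against a rigid stop says it is home. Backing off and lifting clear.

Request:
move_arm:
  motion:
    - [0,[-0.03,0.2,0],[0,0,0]]
    - [0,[-0.07,0.5,0],[0,0,0]]
    - [0,[-0.07,0.5,0],[0,0,0]]
    - [0,[0,0,0.8],[0,0,0]]
    - [0,[0,0,1],[0,0,0]]
    - [0,[0,0,1],[0,0,0]]
    - [10,[0,0,0.6],[0,0,0]]
    - [10,[0,0,0],[0,0,0]]
    - [10,[0,0,0],[0,0,0]]
    - [10,[0,0,0],[0,0,0]]

```text
time_s: 22.0
ee_pos: [507.9, -98.7, 204.6]
ee_rot: [-180.0, -0.0, 8.4]
force: [0.5, -0.5, 0.2]
gripper_width: 9.9
gripper_force: 0.0
```

```bash
python3 -c "
from workcell import *
s=state();print(s['time_s'],s['force'],s['ee_pos']);print(job_done())"
```

```text
22.0 [ 0.50867123 -0.52297102  0.16790966] [507.91411611 -98.68132379 204.64983446]
the job is handed in; nothing more can be done
None
```

The tray lies flat and handle up on both ledges (turned half round from its cradle heading), the bolt is pushed to its end stop over it, the arm is clear, and the job was handed in at 22 s; no verdict came back.

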